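# Let the hot plate down on its hydraulic lift

### The arm

A 6-joint arm with a two-finger parallel gripper is mounted at the origin on the work surface. World frame = base frame: x ahead of the robot, y to its left, z up, the work surface at z = 0. Lengths are in mm, angles in rad, forces in N, time in s.
With the tool pointing down it reaches from about 350 to 975 mm from the base axis. Payload 7.1 kg.
Tool frame: the origin (TCP) lies midway between the tips of the shut fingers; the grasp point (between the pads) lies 19 mm behind it (ctrl.grip_point_offset is the distance from the TCP to the grasp point, in mm); z points along the fingers, y is the line along which they close (so a half turn about z gives the same grasp; the last joint's range is limited). The gripper opens to 88 mm and grips with 3 to 60 N. Pads are 20 mm wide; open, the fingers measure 115 mm over their backs; the gripper's body (75 mm by 178 mm) begins 61 mm behind the grasp point.
Start: joints at [1.241, 0.423, 1.63, -0, 1.089, -0.019], TCP at [191.106, 595.049, 222.675] pointing down, gripper open.
Joint ranges: [-3, 3], [-0.9, 2.11], [0.09, 2.58], [-1.31, 4.45], [0.11, 2.69], [-2.54, 2.54]. Speed limits (rad/s): [2.39, 2.39, 3.01, 3.14, 3.14, 3.14].

### API

Orientations are given as a rotation vector (axis times angle).
In Python, from workcell import get_obs, optics, close_job, spotter, ctrl gives the robot as it stands. The module is installed in compiled form; this text tells all that it offers.
- The arm moves only by the tool move_arm, never from a script. Its argument "rows" is a list of rows, each a list of 5 numbers: the shift along the tool's x, y, z in cm, then the turn about the tool's z in degrees, then the opening in per cent of the stroke, from 0 (shut) to 100 (fully open). A call has 1 to 10 rows; each row shifts and turns the commanded pose from where the row before left it, along the tool's axes as they then stand; what a row does not reach is not made up. A row lasts 1/8 s, in which the tool goes at most 62.5 mm and 10.7 degrees, less where a joint would pass 70% of its speed; a pose out of reach is approached as far as the arm can. A call with a gripper value outside its range is refused whole. The fingers move at their own pace and stop on an object; the grip force is fixed at half the most. Time passes only in rows, so rows that do not move let the fingers close. It gives the time, the measured TCP pose, the force, the opening and the grip force at its end, in the units of the state.
- get_obs(): the state, without advancing time (a new reading comes with each control period).
- optics.get_image(name): name is "scene" or "side" or "wrist"; returns the picture (400x640x3 uint8, blue, green, red); there is no depth.
- optics.calibration(name): a dict with "camera_matrix" (3x3 intrinsics, pixels), "distortion" ([k1, k2, p1, p2, k3] as OpenCV has them; the pictures are not rectified), "xyz" and "orientation" of the camera in the world. Camera axes: x right, y down, z forward; pixel columns grow to the right and rows downward; lengths in mm; the calibration is good to about 2 mm. A picture is of the moment at which its call begins: read the wrist's pose just before it. calibration takes no time and is no camera call; for the wrist camera it gives the pose at the moment of the call.
- close_job(): hands the job in; it is judged then, once.
Trained networks look in the newest picture that a camera, given by its name, has taken for a name from the list of things; names that differ only in an ending like _2 or _b are one class to them, and where a whole thing is asked for, a point or a joint stands for the part that bears it (a point fixed in the world has none). Each returns a list of dicts, best first, with "conf" (0 to 1); they miss things now and then, are a little off and sometimes report something else, mostly with a low value. They report only what shows in the picture. A call takes as long as a camera call.
- spotter.find_in(camera, label): "point" ([column, row] in pixels, amid what is visible of it).
- spotter.regions_of(camera, label): "region" (400x640 bool, what is visible of it) and "point" ([column, row] in pixels, amid what is visible of it).
The state is a dict: "t": time; "qpos": joint angles; "qvel": joint speeds; "joint_torque": joint torques, N m; "ee_pos": TCP position; "orientation": TCP orientation; "ft_force": force on the tool from outside, world axes, zero at the start; "moment": the same for the moment, N m; "width": finger opening in mm; "grasp_force": force on a finger pad.
Only numpy, scipy, OpenCV 4.12 (cv2) and the standard library are available. Lean on these libraries where they do the work, as an engineer would, in place of code of your own. Each camera call takes 0.05 s, during which the arm holds its last target. There are 200 camera calls.

### The job

The hot plate with the beaker stands on a raised hydraulic lift: crack that lift's red release valve open by about an eighth of a turn, counter-clockwise seen from above, so that the platform sinks slowly and does not drop, and let it sink fully down. Leave the valve at that slight opening and let go of it; do not turn the valve of the other lift, the one with the lime-green mould.

Things in the scene. Friction and masses are not known exactly. Their poses are not given: they have to be found in the camera images.
- hot_valve_grip (a point): Centre of the red wing on the release valve of the lift with the white hot plate and beaker: an upright bar 60 long, 12 thick, 30 tall, its centre 90 mm above the bench, over a grey block 54 mm high; turns about the vertical through this point. Axes turn with it: x along the length, y across the 12 mm, z up. The load (up to 305 mm high) starts 120 mm away on the lift's far side.
- hot_valve (a joint): Its angle, rad, growing counter-clockwise from above; starts at 0 to 0.1 (closed; at 0 wing x points to the load), stiff (0.15 N m), stays where left. The lift holds below about 0.45, starts to sink at 0.48 to 0.68 depending on its load, sinks at about 15 to 30 mm/s at 0.85, and can drop too fast (over 45 mm/s) from about 1.05 on.
- hot_ram (a joint): Height in m of that lift's platform above its lowest position; 0 is fully down, it starts at 0.045 to 0.07.
- mould_valve_tip (a point): Not to be turned: one end of the wing of the other, identical lift's valve (that lift carries the lime-green fluted mould), 30 mm along the wing from its turning axis, 90 mm above the bench. x points from the axis to this end, z up.

How it is judged (in metres and radians):
On the way:
1. the valve is cracked open while the platform is still up (value of joint hot_valve above 0.4 rad and value of joint hot_ram above 0.02 m), for 0.1 s.
At the end, for the whole second after the job is handed in: The hot plate's platform is fully down (within 4 mm) and its valve is left slightly open, between 0.3 and 1.25 rad (value of joint hot_ram below 0.004 m and value of joint hot_valve between 0.3 and 1.25 rad); the robot touches nothing.
It fails at once if the hot plate drops faster than 45 mm/s (velocity of joint hot_ram below -0.045 m/s).
It fails at once if the other lift's valve is turned (its wing end moves more than 10 mm) (distance of mould_valve_tip from where it was at the start of the episode above 0.01 m).
It also fails if it takes over 40 s, if anything falls off the work surface, if the arm or the gripper's body presses on something with over 40 N, if the wrist force passes 120 N, or if a joint passes its speed limit or range.

## Working session

There is one attempt and no reset: what is moved stays moved. The work goes in short steps, Python scripts to look and compute and a tool call to move; the robot and the scene stay as the last step left them, time stands still between calls to the robot, and variables do not carry over. Pictures are saved under pics/ and viewed, at most 10 in all, crops included, and the job is handed in when it is done.

Besides the shell and the picture viewer there is one more tool, called after ">>>" as a command line: name --pt "numbers of a row" for each row, then --argument value for the rest. move_arm: Moves the arm, as the interface text tells. Its arguments: {"type":"object","properties":{"rows":{"type":"array","items":{"type":"array","items":{"type":"number"}}}},"required":["rows"]}

```bash
mkdir -p pics
cat > h.py <<'E'
import numpy as np, cv2
from workcell import get_obs, optics, close_job, spotter, ctrl
from scipy.spatial.transform import Rotation as R
def camR(c):
    o=np.array(c["orientation"],float)
    return R.from_rotvec(o).as_matrix() if o.size==3 else o.reshape(3,3)
def toplane(name,px,z,c=None):
    c=c or optics.calibration(name)
    p=cv2.undistortPoints(np.array(px,float).reshape(-1,1,2),np.array(c["camera_matrix"]),np.array(c["distortion"])).reshape(-1,2)
    d=np.c_[p,np.ones(len(p))]@camR(c).T
    o=np.array(c["xyz"],float)
    return o+d*((z-o[2])/d[:,2])[:,None]
E
python3 - <<'E'
from h import *
for n in ["scene","side","wrist"]:
    im=optics.get_image(n); cv2.imwrite(f"pics/{n}0.png",im)
    c=optics.calibration(n); print(n,np.round(c["xyz"]),c["orientation"])
    for l in ["hot_valve_grip","mould_valve_tip"]:
        for d in spotter.find_in(n,l): print(l,d["conf"],d["point"],toplane(n,d["point"],95,c).round())
o=get_obs();print(o["t"],o["ee_pos"],o["orientation"],o["width"])
E
```

```text
scene [ 956. -618.  725.] [-2.24552036 -0.59621073  0.26761801]
hot_valve_grip 0.63 [319.3, 130.3] [[457. 236.  95.]]
mould_valve_tip 0.64 [227.6, 235.1] [[ 491. -194.   95.]]
side [ 263. -346.  668.] [-2.30766772  0.96252378 -0.33065525]
hot_valve_grip 0.66 [192.4, 169.7] [[450. 237.  95.]]
mould_valve_tip 0.87 [349.4, 287.7] [[ 485. -180.   95.]]
wrist [124. 617. 385.] [2.35596188 1.71941922 0.23053852]
0.45 [191.09818605 595.01206254 222.62304425] [-4.86256229e-01 -3.10372370e+00  1.68407792e-04] 87.41314563673654
```

View pics/scene0.png

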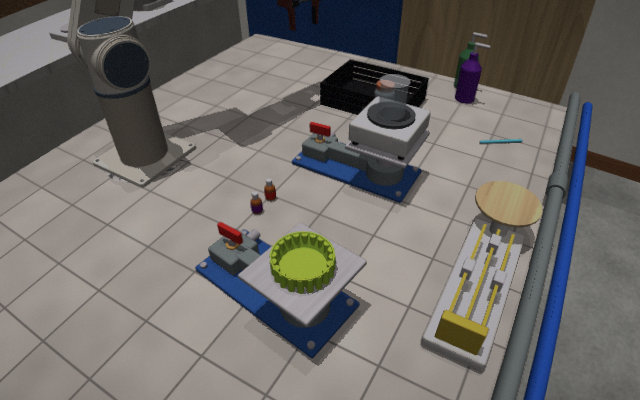

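View pics/wrist0.png

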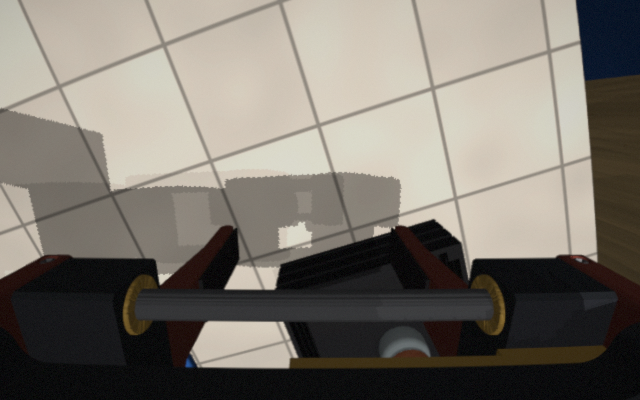

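```bash
python3 - <<'E'
from h import *
for n in ["scene","side"]:
    im=optics.get_image(n)
    for l in ["hot_valve_grip"]:
        d=spotter.regions_of(n,l)[0]; m=d["region"]; ys,xs=np.nonzero(m); print(n,d["conf"],m.sum(),xs.min(),xs.max(),ys.min(),ys.max())
        print(cv2.minAreaRect(np.c_[xs,ys].astype(np.float32)))
        x,y=map(int,d["point"])
        cr=im[max(0,y-70):y+80,max(0,x-70):x+130]; cv2.imwrite(f"pics/c_{n}.png",cv2.resize(cr,None,fx=3,fy=3,interpolation=cv2.INTER_CUBIC)); print("crop origin",max(0,x-70),max(0,y-70))
c=optics.calibration("wrist");M=camR(c);print("cam axes",M.round(2))
o=get_obs();Rt=R.from_rotvec(o["orientation"]).as_matrix();print(Rt.round(2)); print("cam in tool",Rt.T@(np.array(c["xyz"])-o["ee_pos"]),(Rt.T@M).round(3))
E
python3 -c "
import cv2,numpy as np
a=cv2.imread('pics/c_scene.png');b=cv2.imread('pics/c_side.png');h=min(a.shape[0],b.shape[0])
cv2.imwrite('pics/cc.png',cv2.resize(np.hstack([a[:h],b[:h]]),None,fx=.66,fy=.66))"
```

```text
scene 0.53 251 310 329 122 140
((318.6471252441406, 131.9117889404297), (20.615528106689453, 16.00735092163086), 14.03624439239502)
crop origin 249 58
side 0.95 408 175 202 157 181
((190.808837890625, 171.51470947265625), (19.550838470458984, 28.64026641845703), 59.03623962402344)
crop origin 122 99
cam axes [[ 0.3   0.92  0.25]
 [ 0.95 -0.29 -0.08]
 [-0.    0.26 -0.96]]
[[-0.95  0.31  0.  ]
 [ 0.31  0.95  0.  ]
 [-0.    0.   -1.  ]]
cam in tool [ 7.09979495e+01  3.42289073e-02 -1.62792290e+02] [[ 0.001 -0.965 -0.264]
 [ 1.     0.001  0.   ]
 [ 0.    -0.264  0.965]]
```

View pics/cc.png

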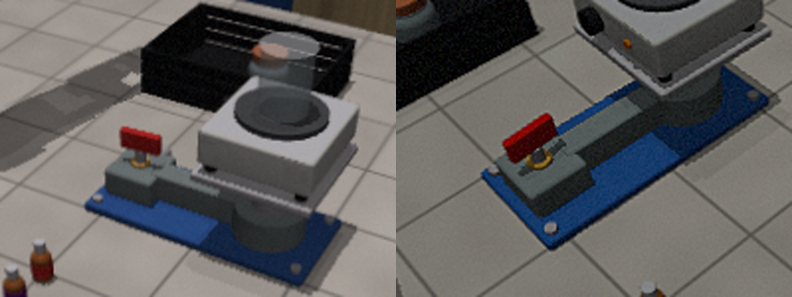

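Run:
```python
from h import *
def S(p): return [(p[0]-396)/1.98+122,p[1]/1.98+99]
def C(p): return [p[0]/1.98+249,p[1]/1.98+58]
b=toplane("side",[S((483,174)),S((552,247)),S((770,100))],8); print(b.round(), np.degrees(np.arctan2(*(b[2]-b[1])[[1,0]])))
b=toplane("scene",[C((86,207)),C((322,284))],8); print(b.round(), np.degrees(np.arctan2(*(b[1]-b[0])[[1,0]])))
w=toplane("side",[S((508,159)),S((558,127))],75); print("wing bottom near",w.round(),np.degrees(np.arctan2(*(w[1]-w[0])[[1,0]])))
w=toplane("scene",[C((120,127)),C((161,134))],105); print("wing top",w.round(),np.degrees(np.arctan2(*(w[1]-w[0])[[1,0]])))
```

```text
[[405. 322.   8.]
 [403. 174.   8.]
 [729. 170.   8.]] -0.6459427957349627
[[406. 174.   8.]
 [754. 185.   8.]] 1.855393463437442
wing bottom near [[420. 254.  75.]
 [486. 256.  75.]] 1.629522447198089
wing top [[422. 245. 105.]
 [480. 257. 105.]] 11.716388940532612
```

>>> move_arm --pt "0 0 0 -9 100" --pt "0 0 0 -9 100" --pt "-3.3 -4.3 0 0 100" --pt "-3.3 -4.3 0 0 100" --pt "-3.3 -4.3 0 0 100" --pt "-3.3 -4.3 0 0 100" --pt "-3.3 -4.3 0 0 100" --pt "-3.3 -4.3 0 0 100" --pt "-3.3 -4.3 0 0 100" --pt "-3.0 -4.3 0 0 100"

```text
t: 1.9
ee_pos: [454.4, 250.5, 223.0]
orientation: [-0.005, 3.141, 0.001]
ft_force: [0.6, 0.3, -0.7]
width: 87.9
grasp_force: 0.0
```

Run:
```python
from h import *
o=get_obs();c=optics.calibration("wrist");im=optics.get_image("wrist");cv2.imwrite("pics/w1.png",im)
print(o["t"],o["ee_pos"],o["orientation"],o["qpos"])
for d in spotter.regions_of("wrist","hot_valve_grip"):
    m=d["region"];ys,xs=np.nonzero(m);print(d["conf"],d["point"],toplane("wrist",d["point"],100,c).round(1))
    bx=cv2.boxPoints(cv2.minAreaRect(np.c_[xs,ys].astype(np.float32)));print(bx.round(),toplane("wrist",bx,105,c).round(1))
```

```text
1.9 [454.41033374 250.49869464 222.99459289] [-5.17244389e-03  3.14081531e+00  6.16689196e-04] [ 4.80879657e-01  2.66937420e-01  1.86300413e+00 -9.42392638e-06
  1.01078409e+00 -1.09320536e+00]
0.63 [312.2, 185.8] [[450.1 248.8 100. ]]
[[304. 154.]
 [319. 154.]
 [322. 217.]
 [307. 217.]] [[418.9 241.6 105. ]
 [418.3 255.1 105. ]
 [480.1 258.1 105. ]
 [480.8 243.8 105. ]]
```

View pics/w1.png

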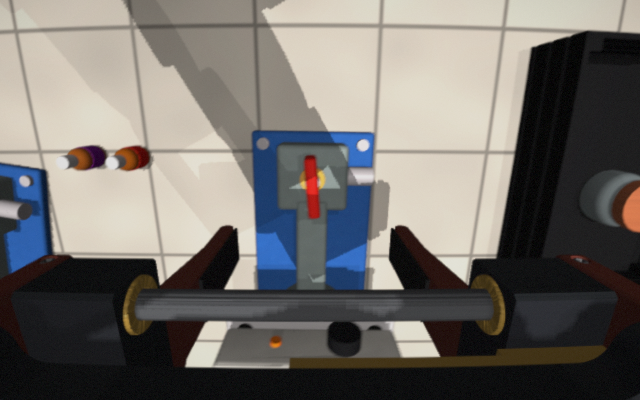

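>>> move_arm --pt "0.4 0 3 -2.5 100" --pt "0 0 4 0 100" --pt "0 0 4 0 100" --pt "0 0 2.5 0 60" --pt "0 0 1.2 0 40" --pt "0 0 0 0 0" --pt "0 0 0 0 0" --pt "0 0 0 0 0"

```text
t: 3.0
ee_pos: [449.9, 252.3, 76.7]
orientation: [-0.074, 3.139, 0.001]
ft_force: [-0.2, 0.1, -0.5]
width: 41.3
grasp_force: 0.0
```

>>> move_arm --pt "0 0 0 0 0" --pt "0 0 0 0 0" --pt "0 0 0 0 0" --pt "0 0 0 0 0"

```text
t: 3.5
ee_pos: [449.3, 250.2, 75.8]
orientation: [0.076, -3.14, 0.004]
ft_force: [1.4, -10.5, 5.1]
width: 12.8
grasp_force: 42.0
```

>>> move_arm --pt "0 -0.1 0 0 0" --pt "0 0 0 -8 0" --pt "0 0 0 -8 0" --pt "0 0 0 -8 0" --pt "0 0 0 -8 0" --pt "0 0 0 -6 0" --pt "0 0 0 0 0" --pt "0 0 0 0 0"

```text
t: 4.5
ee_pos: [449.6, 249.1, 76.3]
orientation: [1.093, -2.944, 0.004]
ft_force: [1.4, -12.4, 9.6]
width: 11.6
grasp_force: 53.5
```

```bash
cat > look.py <<'E'
from h import *
import sys
o=get_obs();Rt=R.from_rotvec(o["orientation"]).as_matrix();print(o["t"],"wing-ish rad",np.arctan2(-Rt[1,0],-Rt[0,0]))
for n in ["scene","side"]:
    im=optics.get_image(n)
    d=spotter.find_in(n,"hot_ram"); print(n,[(x["conf"],x["point"]) for x in d])
    cv2.imwrite(f"pics/{n}_{sys.argv[1]}.png",im)
E
python3 look.py a; python3 -c "
import cv2,numpy as np
f=lambda p:cv2.imread('pics/'+p)[60:230,280:480]
cv2.imwrite('pics/cmp.png',cv2.resize(np.hstack([f('scene0.png'),f('scene_a.png')]),None,fx=2,fy=2))"
```

```text
4.5 wing-ish rad 0.7111158460694158
scene [(0.88, [391.1, 127.3])]
side [(0.97, [259.9, 99.1])]
```

View pics/cmp.png

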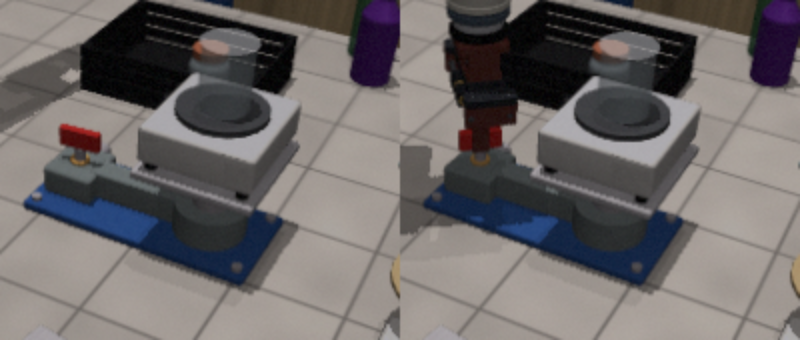

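>>> move_arm --pt "0 0 0 0 0" --pt "0 0 0 0 0" --pt "0 0 0 0 0" --pt "0 0 0 0 0" --pt "0 0 0 0 0" --pt "0 0 0 0 0" --pt "0 0 0 0 0" --pt "0 0 0 0 0"

```text
t: 5.7
ee_pos: [449.6, 249.1, 76.2]
orientation: [1.093, -2.944, 0.004]
ft_force: [1.8, -12.0, 9.4]
width: 11.6
grasp_force: 53.5
```

```bash
python3 look.py b
```

```text
5.7 wing-ish rad 0.7111774142799624
scene [(0.61, [392.3, 136.0])]
side [(0.69, [258.5, 107.2])]
```

>>> move_arm --pt "0 0 0 0 0" --pt "0 0 0 0 0" --pt "0 0 0 0 0" --pt "0 0 0 0 0" --pt "0 0 0 0 0" --pt "0 0 0 0 0" --pt "0 0 0 0 0" --pt "0 0 0 0 0" --pt "0 0 0 0 0" --pt "0 0 0 0 0"

```text
t: 7.15
ee_pos: [449.6, 249.2, 76.3]
orientation: [1.094, -2.944, 0.004]
ft_force: [1.2, -12.2, 9.9]
width: 11.4
grasp_force: 53.5
```

>>> move_arm --pt "0 0 0 0 0" --pt "0 0 0 0 0" --pt "0 0 0 0 0" --pt "0 0 0 0 0" --pt "0 0 0 0 0" --pt "0 0 0 0 0" --pt "0 0 0 0 0" --pt "0 0 0 0 0" --pt "0 0 0 0 0" --pt "0 0 0 0 0"

```text
t: 8.4
ee_pos: [449.6, 249.1, 76.3]
orientation: [1.094, -2.944, 0.004]
ft_force: [1.3, -11.8, 9.9]
width: 12.2
grasp_force: 53.5
```

```bash
python3 look.py c
```

```text
8.4 wing-ish rad 0.7112440939578446
scene [(0.76, [387.1, 145.4])]
side [(0.9, [262.4, 121.5])]
```

>>> move_arm --pt "0 0 0 0 0" --pt "0 0 0 0 0" --pt "0 0 0 0 0" --pt "0 0 0 0 0" --pt "0 0 0 0 0" --pt "0 0 0 0 0" --pt "0 0 0 0 0" --pt "0 0 0 0 0" --pt "0 0 0 0 0" --pt "0 0 0 0 0"

```text
t: 9.85
ee_pos: [449.6, 249.1, 76.3]
orientation: [1.093, -2.944, 0.004]
ft_force: [1.3, -12.1, 8.9]
width: 12.0
grasp_force: 53.5
```

```bash
python3 look.py d;  python3 -c "
import cv2,numpy as np
f=lambda p:cv2.imread('pics/'+p)[60:230,280:480]
cv2.imwrite('pics/cmp2.png',cv2.resize(np.hstack([f('scene_c.png'),f('scene_d.png')]),None,fx=2,fy=2))"
```

```text
9.85 wing-ish rad 0.7111552589404591
scene [(0.64, [390.2, 145.8])]
side [(0.96, [261.6, 118.7])]
```

View pics/cmp2.png

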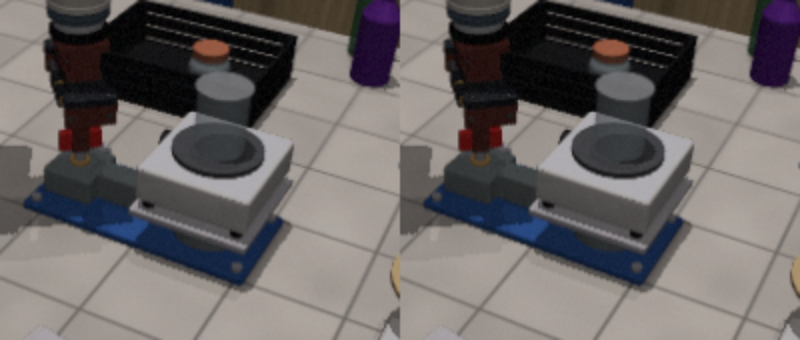

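The platform moved about 35 px down (front edge near (150,205) in both views) and no longer changes: it is fully down. Next I release the valve.

>>> move_arm --pt "0 0 0 0 50" --pt "0 0 0 0 50" --pt "0 0 0 0 50" --pt "0 0 0 0 50" --pt "0 0 -3 0 50" --pt "0 0 -4 0 50" --pt "0 0 -4 0 50" --pt "0 0 -3 0 50" --pt "0 0 0 0 50" --pt "0 0 0 0 50"

```text
t: 11.3
ee_pos: [448.7, 250.7, 214.8]
orientation: [1.092, -2.944, 0.0]
ft_force: [1.3, -0.2, -0.8]
width: 43.9
grasp_force: 0.0
```

```bash
python3 look.py e
python3 - <<'E'
from h import *
c=optics.calibration("wrist");im=optics.get_image("wrist");cv2.imwrite("pics/w2.png",im)
a,b=cv2.imread("pics/scene_d.png"),cv2.imread("pics/scene_e.png")
print("plate area diff",np.abs(a[110:190,350:425].astype(int)-b[110:190,350:425]).mean())
for d in spotter.regions_of("wrist","hot_valve_grip"):
    ys,xs=np.nonzero(d["region"]);bx=toplane("wrist",cv2.boxPoints(cv2.minAreaRect(np.c_[xs,ys].astype(np.float32))),105,c);print(d["conf"],bx.round())
E
```

```text
11.3 wing-ish rad 0.710313043375612
scene [(0.87, [390.6, 146.9])]
side []
plate area diff 1.9467777777777777
0.77 [[431. 223. 105.]
 [422. 233. 105.]
 [469. 274. 105.]
 [478. 263. 105.]]
```

View pics/w2.png

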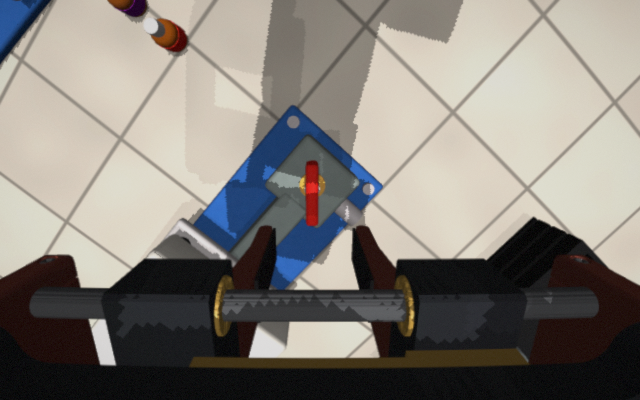

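The wing at (312,193) is free and turned about 41° (0.71 rad) from the lift axis. The platform is down and the gripper is clear.

```bash
python3 -c "
from workcell import close_job
print(close_job())"
```

```text
the job is handed in; nothing more can be done
None
```

I cracked the hot-plate lift's valve open to about 0.71 rad and let go of it; the platform sank slowly until it stopped moving (judged fully down from the camera images), I did not touch the other lift's valve, and I handed the job in at about 11.5 s; no verdict was returned.

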